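Draw the sanding table's leaf tight with its cam lock

ROBOT

A 6-joint arm with a two-finger parallel gripper is mounted at the origin on the work surface. World frame = base frame: x ahead of the robot, y to its left, z up, the work surface at z = 0. Lengths are in mm, angles in rad, forces in N, time in s.
With the tool pointing down it reaches from about 300 to 775 mm from the base axis. Payload 14.6 kg.
Tool frame: the origin (TCP) lies at the very end of the fingers, on their centre line; the grasp point (between the pads) lies 19 mm behind it; z points along the fingers, y is the line along which they close (so a half turn about z gives the same grasp; the last joint's range is limited). The gripper opens to 94 mm and grips with 3 to 60 N. Pads are 16 mm wide; open, the fingers measure 119 mm over their backs; the gripper's body (75 mm by 177 mm) begins 78 mm behind the grasp point.
Start: joints at [1.261, 0.3, 1.521, -0, 1.321, -0.067], TCP at [132.23, 533.858, 205.446] pointing down, gripper open.
Joint ranges: [-3.03, 3.03], [-0.79, 2.21], [0.23, 2.52], [-1.04, 4.18], [0, 3.07], [-2.55, 2.55]. Speed limits (rad/s): [2.22, 2.22, 2.57, 3.14, 3.14, 3.14].

INTERFACE

Orientations are given as [roll, pitch, yaw] about the fixed x, y, z axes, in that order (R = Rz(yaw) Ry(pitch) Rx(roll)).
In Python, from cell import manip gives the robot as it stands. The module is installed in compiled form; this text tells all that it offers.
- The arm moves only by the shell command python3 -m inch 'ROWS' [FORCE]. ROWS is JSON, a list of rows, each an object of numbers: "gripper": the opening, from 0 (shut) to 1 (fully open); "dx", "dy", "dz": the shift along the world's x, y, z in m; "wx", "wy", "wz": the turn, a rotation vector about the world's x, y, z in degrees. A call has exactly 5 rows; each row is the pose to reach, as a shift and turn from the pose commanded when the call began; what a row does not reach only later rows make up. A row lasts 1/12 s, in which the tool goes at most 41.7 mm and 7.16 degrees, less where a joint would pass 70% of its speed; a pose out of reach is approached as far as the arm can. A call with a gripper value outside its range is refused whole. The fingers move at their own pace and stop on an object; FORCE is the grip in N (left out, the last holds). Time passes only in rows, so rows that repeat a pose let the fingers close, or fill a call up. It gives the time, the measured TCP pose, the force, the opening and the grip force at its end, in the units of the state.
- manip.read_state(): the state, without advancing time (a new reading comes with each control period).
- manip.camera(name): name is "scene" or "top" or "wrist"; returns the picture (400x640x3 uint8, blue, green, red); there is no depth.
- manip.camera_info(name): a dict with "camera_matrix" (3x3 intrinsics, pixels), "R" (3x3) and "t" (3): a world point X has camera coordinates R X + t; the wrist camera has in their place "tool_from_camera" (4x4, takes a point from camera to tool coordinates, whose origin is the TCP and whose axes are the flange's). Camera axes: x right, y down, z forward; pixel columns grow to the right and rows downward; lengths in mm; the calibration is good to about 2 mm. A picture is of the moment at which its call begins: read the wrist's pose just before it. camera_info takes no time and is no camera call.
- manip.sign_off(): hands the job in; it is judged then, once.
The state is a dict: "clock": time; "joints": joint angles; "qd": joint speeds; "effort": joint torques, N m; "eef_pos": TCP position; "eef_rot": TCP orientation; "wrist_force": force on the tool from outside, world axes, zero at the start; "moment": the same for the moment, N m; "finger_gap": finger opening in mm; "finger_force": force on a finger pad.
Only numpy, scipy, OpenCV 4.12 (cv2) and the standard library are available. Lean on these libraries where they do the work, as an engineer would, in place of code of your own. Each camera call takes 0.05 s, during which the arm holds its last target. There are 200 camera calls.

TASK

Slide the loose extension leaf up to the fixed half of the sanding table so that the pin of its draw bolt stands inside the mouth of the yellow cam hook, then turn the cam by its lever clockwise, about half a turn, until the hook has drawn the leaf snugly against the rubber edge pad. Stop when it feels firm: a properly tight joint presses on the rubber with about 14 N (8 to 20 N is right, and it must never be squeezed beyond 28 N). Then let go, and leave the other things on the bench where they are.

Things in the scene. Friction and masses are not known exactly. Their poses are not given: they have to be found in the camera images.
- station: Sanding table fixed to the bench: plywood bed 470 x 176 x 12 mm; at +x the brown fixed half (x 26 to 250 mm, top 30 mm above the bench) with the cam lock; at -x two aluminium guides (tops 32 mm up), the leaf slides between them with 1 mm play each side. Origin: underside, 100 mm to the -x side of the cam's axis. x axis: the way the leaf slides in; z up.
- leaf: Loose extension leaf, pale wood 160 x 130 x 18 mm, 0.4 to 0.65 kg, lying on the bed; origin under its centre, axes as the station's. On top a dark push knob and a flat steel draw bolt (16 mm wide, its top 37 mm above the bench) that reaches over the fixed half and ends in an upright pin. It starts 10 to 35 mm short of the rubber pad.
- leaf_knob (a point): Point on the axis of the leaf's dark wooden push knob, 52 mm above the bench. The knob is 30 x 30 mm (sides along the leaf's x and y), from 30 to 64 mm above the bench, and 10 mm behind the leaf's origin.
- bolt_pin (a point): Axis of the upright steel pin at the end of the draw bolt, 46 mm above the bench; pin 10 mm in diameter, its top 52 mm above the bench. It moves with the leaf on the line through the cam's axis.
- cam_axis (a point): Point on the cam's vertical turning axis, 46 mm above the bench. The hook can catch the pin when the pin's axis is less than 30.5 mm from this axis; the leaf meets the rubber with the pin somewhere between 21 and 26 mm from it.
- cam_handle (a point): Point in the cam's black lever, 60 mm from the cam's axis and 83 mm above the bench. The lever is a flat bar 12 mm thick, from 62 to 90 mm above the bench, reaching 78 mm from the axis, its last 16 mm red. x axis: along the lever, outwards; it turns with it. Below it the yellow hook reaches 45 mm from the axis, top 52 mm above the bench; a cap disc 36 mm across tops out at 59 mm.
- cam (a joint): Cam angle (rad), clockwise from above positive; 0: lever along the station's +x, mouth to the leaf. Starts at -0.2 to 0.2, range -0.3 to 4.2, stays where left. Hook passes behind the pin at 0.7, then draws it 4 mm/rad from 32 mm off the axis; rubber met at 2.1 to 3.5. Turning takes 0.06 N m free, about 0.3 with 14 N on the rubber: fingers pushing slowly at 60 mm feel 1 to 2 N, then about 9 N.
- edge: Black rubber edge pad (36 mm wide, 12 mm high) in its holder on the front of the fixed half, facing the leaf; origin on the bed at the middle of the nominal rubber face, axes as the station's. How far the rubber really stands out differs by up to 2.5 mm either way and is not in this reading; it gives 1 mm per 12 N.
- sanding_block: Cork sanding block 70 x 45 x 30 mm lying on the fixed half beyond the cam; leave alone. Origin under its centre.
- glue: Yellow glue bottle, 56 mm wide, 160 mm tall; leave alone. Origin under its centre.
- sander: Blue and black disc sander, 124 mm wide, 130 mm tall; leave alone. Origin under its centre.
- hammer: Hammer lying on the bench; leave alone.
- screw_cup: Steel cup, 72 mm wide, 60 mm high; leave alone. Origin under its centre.
- offcut: Wood offcut 160 x 60 x 22 mm; leave alone. Origin under its centre.
- driver: Screwdriver lying on the bench; leave alone.

How it is judged (in metres and radians):
On the way, in this order (a step that is already met when the one before it is completed fails the run):
1. the leaf is pushed up so that the bolt's pin stands in the hook's mouth (within 30.5 mm of the cam's axis) before the cam is turned (horizontal distance between bolt_pin and cam_axis below 0.0305 m and value of joint cam below 0.9 rad), for 0.1 s.
2. the cam is turned so that the hook has passed well behind the pin and draws it (cam beyond 2 rad) (value of joint cam above 2 rad and horizontal distance between bolt_pin and cam_axis below 0.029 m), for 0.1 s.
At the end, for the whole second after the job is handed in: The leaf rests pulled against the rubber edge pad with 8 to 20 N, held by the cam hook (cam beyond 2 rad, pin within 27.5 mm of its axis), at rest and released (contact force between edge and leaf between 8 and 20 N and value of joint cam above 2 rad and horizontal distance between bolt_pin and cam_axis below 0.0275 m and linear speed of leaf below 0.01 m/s); the robot touches nothing.
It fails at once if the rubber pad is squeezed with more than 28 N (contact force between edge and leaf above 28 N).
It fails at once if another thing on the bench is moved by more than 30 mm (distance of any of sanding_block, glue, sander, hammer, screw_cup, offcut, driver from where it was at the start of the episode above 0.03 m).
It also fails if it takes over 61 s, if anything falls off the work surface, if the arm or the gripper's body presses on something with over 40 N, if the wrist force passes 120 N, or if a joint passes its speed limit or range.

## Working session

There is one attempt and no reset: what is moved stays moved. The work goes in short steps, Python scripts to look and compute and a shell command to move; the robot and the scene stay as the last step left them, time stands still between calls to the robot, and variables do not carry over. Pictures are saved under pics/ and viewed, at most 13 in all, crops included, and the job is handed in when it is done.

```bash
mkdir -p pics
python3 - <<'E'
from cell import manip
import cv2,numpy as np
s=manip.read_state();print({k:np.round(s[k],3).tolist() for k in s})
for n in("top","scene"):
    i=manip.camera_info(n);cv2.imwrite(f"pics/{n}0.png",manip.camera(n));print(n,{k:np.round(i[k],3).tolist() for k in i})
print(manip.camera_info("wrist"))
E
```

```text
{'clock': 0.0, 'joints': [1.261, 0.3, 1.522, -0.0, 1.321, -0.067], 'qd': [0.002, -0.0, 0.0, -0.0, 0.0, 0.001], 'effort': [0.0, -53.18, -35.275, 0.071, 0.024, -0.0], 'eef_pos': [132.149, 533.628, 204.897], 'eef_rot': [-3.14, -0.0, 2.899], 'wrist_force': [1.079, -0.103, -0.241], 'moment': [-0.008, 0.004, 0.027], 'finger_force': 0.0, 'finger_gap': 93.864}
top {'camera_matrix': [[392.007, 0.0, 317.972], [0.0, 392.007, 201.332], [0.0, 0.0, 1.0]], 'R': [[-0.006, -1.0, 0.004], [-0.997, 0.005, -0.075], [0.075, -0.004, -0.997]], 't': [-2.505, 499.072, 1186.914]}
scene {'camera_matrix': [[383.278, 0.0, 311.227], [0.0, 383.278, 200.284], [0.0, 0.0, 1.0]], 'R': [[-0.108, 0.994, 0.003], [0.727, 0.081, -0.682], [-0.678, -0.071, -0.731]], 't': [68.072, -330.379, 1565.166]}
{'camera_matrix': array([[303.01417718,   0.        , 317.06732612],
       [  0.        , 303.01417718, 200.6049386 ],
       [  0.        ,   0.        ,   1.        ]]), 'tool_from_camera': array([[ 8.47458648e-04, -9.59200956e-01, -2.82723907e-01,
         8.32861920e+01],
       [ 9.99999526e-01,  6.77084957e-04,  7.00321774e-04,
         1.01391646e+00],
       [-4.80321211e-04, -2.82724366e-01,  9.59201075e-01,
        -1.78364507e+02],
       [ 0.00000000e+00,  0.00000000e+00,  0.00000000e+00,
         1.00000000e+00]])}
```

View pics/top0.png

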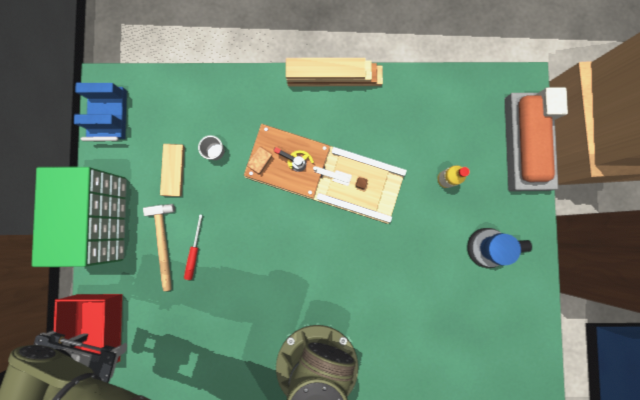

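View pics/scene0.png

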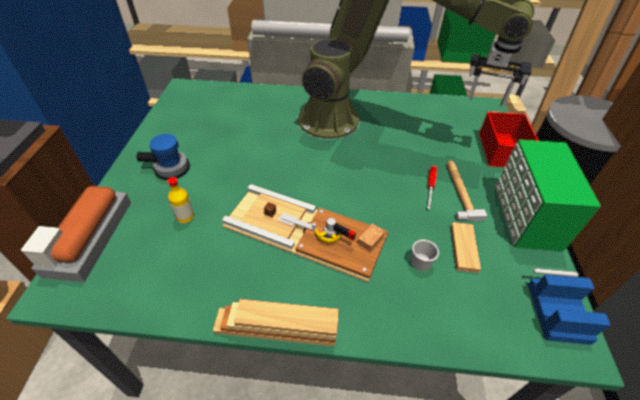

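Top view: cam about (299,161), lever towards the upper left with its red end about (278,150), knob (361,183), sanding block (260,160), guides on the right. I'll enlarge this crop and locate the points.

```bash
cat > h.py <<'E'
import cv2,numpy as np
from cell import manip
from scipy.spatial.transform import Rotation as Ro
def cam(n):
    i=manip.camera_info(n)
    if n!="wrist": return i["camera_matrix"],i["R"].T,-i["R"].T@i["t"]
    s=manip.read_state();T=i["tool_from_camera"];R=Ro.from_euler("xyz",s["eef_rot"]).as_matrix()
    return i["camera_matrix"],R@T[:3,:3],R@T[:3,3]+s["eef_pos"]
def ray(c,uv,z):
    K,R,o=c;d=R@np.linalg.solve(K,[*uv,1.]);return o+d*(z-o[2])/d[2]
def proj(c,X):
    K,R,o=c;p=K@(R.T@(np.asarray(X)-o));return p[:2]/p[2]
def blobs(m,amin=5):
    n,_,st,ce=cv2.connectedComponentsWithStats(m.astype(np.uint8));return [(st[i,4],ce[i].round(1).tolist()) for i in range(1,n) if st[i,4]>=amin]
E
python3 - <<'E'
from h import *
c=cam("top");im=cv2.imread("pics/top0.png")
cv2.imwrite("pics/top0c.png",cv2.resize(im[115:230,235:415],None,fx=4.4,fy=4.4,interpolation=cv2.INTER_CUBIC))
h=cv2.cvtColor(im,cv2.COLOR_BGR2HSV);H,S,V=h[...,0],h[...,1],h[...,2]
roi=np.zeros(H.shape,bool);roi[115:230,235:415]=1
for n,m,z in(("red",((H<6)|(H>174))&(S>180)&(V>80),76),("yellow",(H>20)&(H<33)&(S>170),45)):
    for a,u in blobs(m&roi): print(n,a,u,ray(c,u,z).round(1))
print("knob",ray(c,(361.5,182.5),64))
E
```

```text
knob [ 551.0815349 -134.7350207   64.       ]
```

View pics/top0c.png

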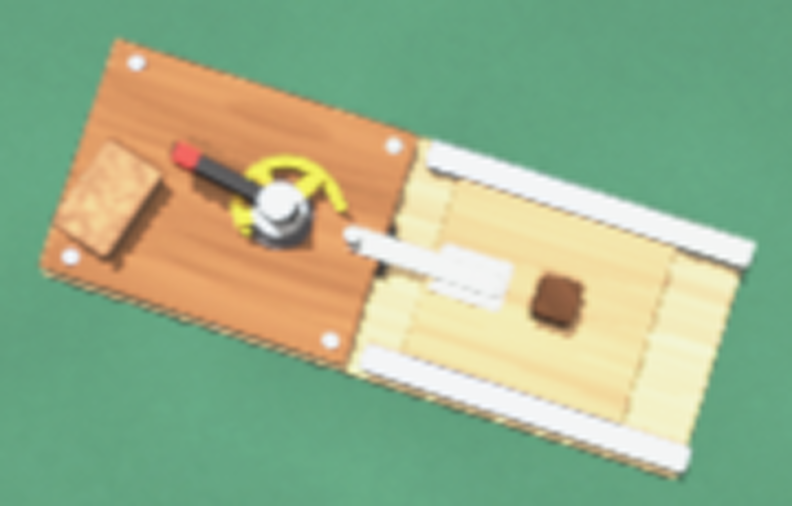

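Enlarged crop (÷4.4, +235/+115): cam hub about (299,162), lever tip in red (277,150), pin (315,169), knob (361.6,182.7), guides parallel to that line. The pin is not yet in the hook's mouth. Next I'll compute rough positions and fly the wrist camera over.

Run:
```python
from h import *
c=cam("top");f=lambda u,v:(u/4.4+235,v/4.4+115)
P={"hub":ray(c,f(280,203),90),"red":ray(c,f(185,154),88),"pin":ray(c,f(352,236),52),"knob":ray(c,f(558,297),64)}
for k in P: print(k,P[k].round(1))
a,b=ray(c,f(430,150),32),ray(c,f(755,243),32);print("guide ang",np.degrees(np.arctan2(*(a-b)[1::-1])))
d=P["pin"]-P["knob"];print("knob-pin ang",np.degrees(np.arctan2(d[1],d[0])),np.hypot(*d[:2]))
d=P["red"]-P["hub"];print("lever ang",np.degrees(np.arctan2(d[1],d[0])),np.hypot(*d[:2]))
```

```text
hub [611.5  50.8  90. ]
red [645.1 114.   88. ]
pin [595.3   3.3  52. ]
knob [ 551.1 -135.7   64. ]
guide ang 73.54440056015558
knob-pin ang 72.35712733029523 145.82513789301098
lever ang 61.996418210541215 71.57557979266494
```

```bash
python3 -m inch '[{"gripper":0,"dx":0.025,"dy":-0.031,"dz":0.006},{"gripper":0,"dx":0.05,"dy":-0.062,"dz":0.012},{"gripper":0,"dx":0.075,"dy":-0.093,"dz":0.018},{"gripper":0,"dx":0.1,"dy":-0.124,"dz":0.024},{"gripper":0,"dx":0.125,"dy":-0.155,"dz":0.03}]' 
python3 -m inch '[{"gripper":0,"dx":0.025,"dy":-0.031},{"gripper":0,"dx":0.05,"dy":-0.062},{"gripper":0,"dx":0.075,"dy":-0.093},{"gripper":0,"dx":0.1,"dy":-0.124},{"gripper":0,"dx":0.125,"dy":-0.155}]' 
python3 -m inch '[{"gripper":0,"dx":0.025,"dy":-0.031},{"gripper":0,"dx":0.05,"dy":-0.062},{"gripper":0,"dx":0.075,"dy":-0.093},{"gripper":0,"dx":0.1,"dy":-0.124},{"gripper":0,"dx":0.125,"dy":-0.155}]' 
python3 -m inch '[{"gripper":0,"dx":0.025,"dy":-0.031},{"gripper":0,"dx":0.05,"dy":-0.062},{"gripper":0,"dx":0.075,"dy":-0.09},{"gripper":0,"dx":0.075,"dy":-0.09},{"gripper":0,"dx":0.075,"dy":-0.09}]'
python3 - <<'E'
from h import *
im=manip.camera("wrist");cv2.imwrite("pics/w1.png",im)
E
```

```text
validation failed for argument at $[0]...
validation failed for argument at $[0]...
validation failed for argument at $[0]...
validation failed for argument at $[0]...
```

View pics/w1.png

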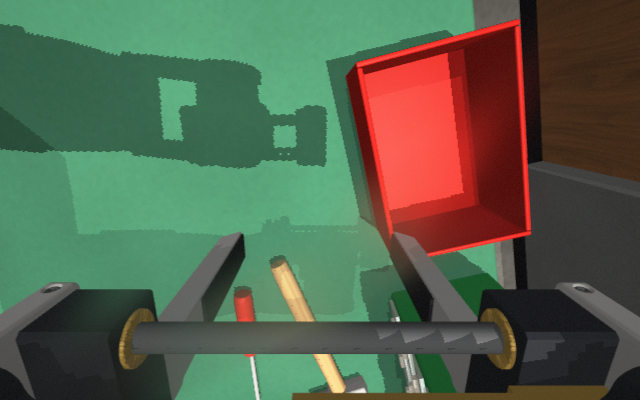

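The calls were refused and nothing moved: the picture still shows the red bin from the start pose. Each row probably needs every key, so I'll include them all.

```bash
python3 -m inch '[{"gripper":0,"dx":0.025,"dy":-0.031,"dz":0.006,"wx":0,"wy":0,"wz":0},{"gripper":0,"dx":0.05,"dy":-0.062,"dz":0.012,"wx":0,"wy":0,"wz":0},{"gripper":0,"dx":0.075,"dy":-0.093,"dz":0.018,"wx":0,"wy":0,"wz":0},{"gripper":0,"dx":0.1,"dy":-0.124,"dz":0.024,"wx":0,"wy":0,"wz":0},{"gripper":0,"dx":0.125,"dy":-0.155,"dz":0.03,"wx":0,"wy":0,"wz":0}]'
```

```text
clock: 0.57
eef_pos: [257.8, 377.2, 235.6]
eef_rot: [-3.141, -0.0, 2.899]
wrist_force: [0.4, 1.0, -0.0]
finger_gap: 64.1
finger_force: 0.0
```

```bash
python3 -m inch '[{"gripper":0,"dx":0.025,"dy":-0.031,"dz":0,"wx":0,"wy":0,"wz":0},{"gripper":0,"dx":0.05,"dy":-0.062,"dz":0,"wx":0,"wy":0,"wz":0},{"gripper":0,"dx":0.075,"dy":-0.093,"dz":0,"wx":0,"wy":0,"wz":0},{"gripper":0,"dx":0.1,"dy":-0.124,"dz":0,"wx":0,"wy":0,"wz":0},{"gripper":0,"dx":0.125,"dy":-0.155,"dz":0,"wx":0,"wy":0,"wz":0}]' 
python3 -m inch '[{"gripper":0,"dx":0.025,"dy":-0.031,"dz":0,"wx":0,"wy":0,"wz":0},{"gripper":0,"dx":0.05,"dy":-0.062,"dz":0,"wx":0,"wy":0,"wz":0},{"gripper":0,"dx":0.075,"dy":-0.093,"dz":0,"wx":0,"wy":0,"wz":0},{"gripper":0,"dx":0.1,"dy":-0.124,"dz":0,"wx":0,"wy":0,"wz":0},{"gripper":0,"dx":0.125,"dy":-0.155,"dz":0,"wx":0,"wy":0,"wz":0}]' 
python3 -m inch '[{"gripper":0,"dx":0.025,"dy":-0.031,"dz":0,"wx":0,"wy":0,"wz":0},{"gripper":0,"dx":0.05,"dy":-0.062,"dz":0,"wx":0,"wy":0,"wz":0},{"gripper":0,"dx":0.075,"dy":-0.09,"dz":0,"wx":0,"wy":0,"wz":0},{"gripper":0,"dx":0.075,"dy":-0.09,"dz":0,"wx":0,"wy":0,"wz":0},{"gripper":0,"dx":0.075,"dy":-0.09,"dz":0,"wx":0,"wy":0,"wz":0}]'
python3 - <<'E'
from h import *
im=manip.camera("wrist");cv2.imwrite("pics/w2.png",im)
E
```

```text
clock: 0.98
eef_pos: [383.0, 222.0, 235.5]
eef_rot: [3.141, 0.0, 2.899]
wrist_force: [0.6, 0.8, 0.6]
finger_gap: 30.7
finger_force: 0.0
clock: 1.4
eef_pos: [508.1, 66.9, 235.4]
eef_rot: [-3.142, -0.0, 2.899]
wrist_force: [0.9, 0.6, 1.1]
finger_gap: 0.7
finger_force: 0.0
clock: 1.82
eef_pos: [582.5, -22.4, 234.3]
eef_rot: [-3.141, -0.002, 2.897]
wrist_force: [0.1, 0.4, 0.6]
finger_gap: 0.3
finger_force: 0.0
```

View pics/w2.png

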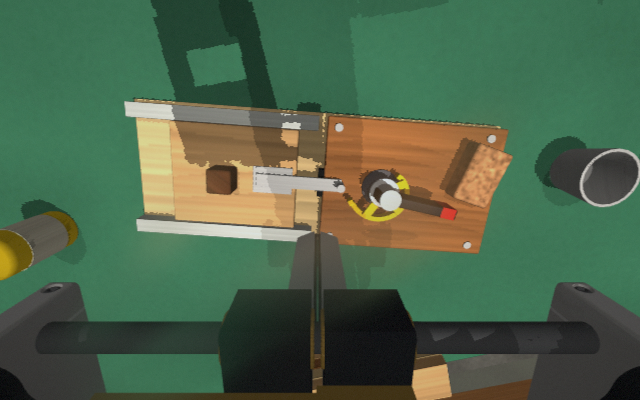

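Wrist view: knob about (221,180), draw bolt to pin about (339,184), cam hub (380–391,188–200), red lever end (449,213), sanding block (478,175). I'll zoom in.

Run:
```python
from h import *
im=cv2.imread("pics/w2.png");cv2.imwrite("pics/w2c.png",cv2.resize(im[150:240,310:470],None,fx=5,fy=5,interpolation=cv2.INTER_CUBIC))
c=cam("wrist")
hs=cv2.cvtColor(im,cv2.COLOR_BGR2HSV);H,S,V=hs[...,0].astype(int),hs[...,1],hs[...,2]
r=np.zeros(H.shape,bool);r[150:240,200:470]=1
for a,u in blobs(r&((H<5)|(H>175))&(S>190)&(V>90),20):print("red",a,u,ray(c,u,88).round(1))
k=r&(V<100)&(np.arange(640)[None]<240)
for a,u in blobs(k,60):print("knob?",a,u,ray(c,u,60).round(1))
for q in((137,101),(325,115),(137,229)):print(q,ray(c,q,32).round(1))
print("knob top",ray(c,(221,178),64).round(1))
```

```text
red 125 [448.3, 213.5] [644.8 117.6  88. ]
knob? 356 [226.6, 174.8] [ 545.5 -121.4   60. ]
(137, 101) [ 438.  -206.1   32. ]
(325, 115) [507.7   8.3  32. ]
(137, 229) [ 590.6 -272.2   32. ]
knob top [ 547.1 -127.7   64. ]
```

View pics/w2c.png

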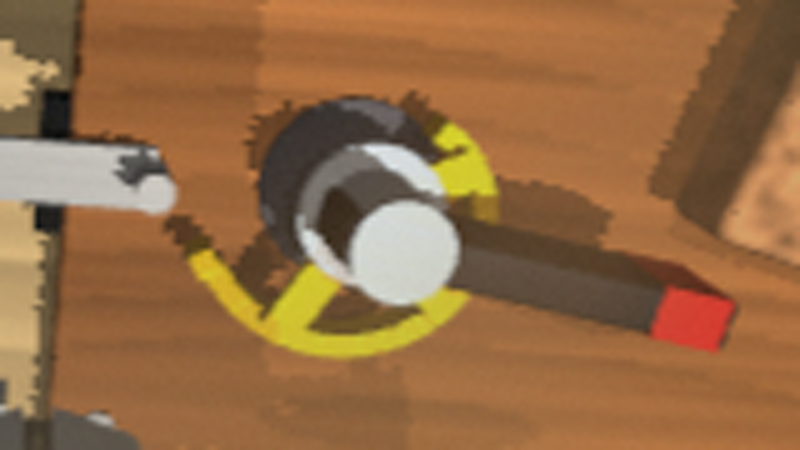

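Zoom (÷5, +310/+150): pin top (341.6,188.6), white cap disc centre about (384.2,193.4), post top (391,200.6), red lever top centre (448.2,213.8).

Run:
```python
from h import *
c=cam("wrist");f=lambda u,v:(u/5+310,v/5+150)
ang=lambda d:np.degrees(np.arctan2(d[1],d[0]))
cap=ray(c,f(371,217),59)
for z in(90,92,94):print("post",z,ray(c,f(405,253),z).round(1))
print("cap",cap.round(1),"base",ray(c,f(347,185),36).round(1))
pin=ray(c,f(158,193),52);red=ray(c,f(691,319),90);kn=ray(c,(221,179),64)
print("pin",pin.round(1),"red",red.round(1))
for q in (kn-pin,cap-pin,red-cap):print(ang(q),np.hypot(*q[:2]))
a,b=ray(c,(125,102),32),ray(c,(318,114),32);print("guide",ang(b-a))
a,b=ray(c,(137,220),32),ray(c,(310,231),32);print("guide",ang(b-a))
# triangulate: knob & pin from top image
t=cam("top");g=lambda u,v:(u/4.4+235,v/4.4+115)
for n,X in(("cap",cap),("pin",pin),("red",red),("knob",kn)):p=proj(t,X);print(n,((p-[235,115])*4.4).round(0))
```

```text
post 90 [613.5  56.9  90. ]
post 92 [612.8  56.5  92. ]
post 94 [612.1  56.1  94. ]
cap [613.3  55.9  59. ] base [610.7  55.1  36. ]
pin [596.9   7.3  52. ] red [644.3 116.7  90. ]
-109.76011843772619 143.88268512475278
71.35116402783115 51.26835999345758
62.96718607081302 68.22640557795354
guide 72.66536563940564
guide 72.16969063547093
cap [274. 209.]
pin [346. 234.]
red [181. 155.]
knob [547. 301.]
```

```bash
python3 -m inch '[{"gripper":0,"dx":-0.011,"dy":-0.038,"dz":0,"wx":0,"wy":0,"wz":-4},{"gripper":0,"dx":-0.022,"dy":-0.076,"dz":0,"wx":0,"wy":0,"wz":-4},{"gripper":0,"dx":-0.033,"dy":-0.113,"dz":0,"wx":0,"wy":0,"wz":-4},{"gripper":0,"dx":-0.044,"dy":-0.151,"dz":0,"wx":0,"wy":0,"wz":-4},{"gripper":0,"dx":-0.044,"dy":-0.151,"dz":-0.03,"wx":0,"wy":0,"wz":-4}]' 
python3 -m inch '[{"gripper":0,"dx":0,"dy":0,"dz":-0.035,"wx":0,"wy":0,"wz":0},{"gripper":0,"dx":0,"dy":0,"dz":-0.07,"wx":0,"wy":0,"wz":0},{"gripper":0,"dx":0,"dy":0,"dz":-0.105,"wx":0,"wy":0,"wz":0},{"gripper":0,"dx":0,"dy":0,"dz":-0.135,"wx":0,"wy":0,"wz":0},{"gripper":0,"dx":0,"dy":0,"dz":-0.158,"wx":0,"wy":0,"wz":0}]'
python3 - <<'E'
from h import *
cv2.imwrite("pics/w3.png",manip.camera("wrist"))
E
```

```text
clock: 2.28
eef_pos: [538.1, -176.7, 210.5]
eef_rot: [-3.14, 0.009, 2.826]
wrist_force: [1.0, 0.5, 1.0]
finger_gap: 0.8
finger_force: 0.0
clock: 2.7
eef_pos: [537.2, -170.4, 45.4]
eef_rot: [3.141, -0.002, 2.83]
wrist_force: [0.2, 0.8, 0.5]
finger_gap: 0.5
finger_force: 0.0
```

View pics/w3.png

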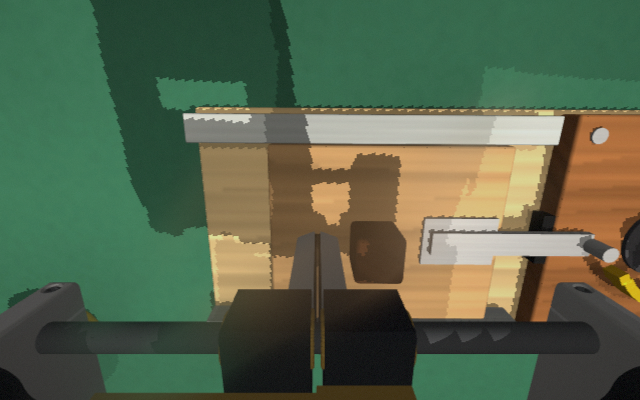

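Wrist view 3: the closed fingers (tip about (318,235)) stand just behind the knob (350–405, 220–283). I'll push along the station's +x, watching the force.

```bash
python3 -m inch '[{"gripper":0,"dx":0.001,"dy":0.003,"dz":0,"wx":0,"wy":0,"wz":0},{"gripper":0,"dx":0.002,"dy":0.006,"dz":0,"wx":0,"wy":0,"wz":0},{"gripper":0,"dx":0.0028,"dy":0.0085,"dz":0,"wx":0,"wy":0,"wz":0},{"gripper":0,"dx":0.0034,"dy":0.0105,"dz":0,"wx":0,"wy":0,"wz":0},{"gripper":0,"dx":0.004,"dy":0.0124,"dz":0,"wx":0,"wy":0,"wz":0}]' 
for i in 1 2 3 4; do python3 -m inch '[{"gripper":0,"dx":0.0003,"dy":0.001,"dz":0,"wx":0,"wy":0,"wz":0},{"gripper":0,"dx":0.0006,"dy":0.0019,"dz":0,"wx":0,"wy":0,"wz":0},{"gripper":0,"dx":0.0009,"dy":0.0029,"dz":0,"wx":0,"wy":0,"wz":0},{"gripper":0,"dx":0.0012,"dy":0.0038,"dz":0,"wx":0,"wy":0,"wz":0},{"gripper":0,"dx":0.0015,"dy":0.0048,"dz":0,"wx":0,"wy":0,"wz":0}]' | grep -E 'pos|wrist' ; done
```

```text
clock: 3.17
eef_pos: [543.0, -159.8, 49.0]
eef_rot: [-3.141, 0.003, 2.829]
wrist_force: [-0.1, -2.2, 2.0]
finger_gap: 0.4
finger_force: 1.3
eef_pos: [543.7, -155.0, 47.5]
wrist_force: [-1.3, -3.4, 2.2]
eef_pos: [545.2, -150.1, 47.4]
wrist_force: [-0.7, -3.2, 1.2]
eef_pos: [546.8, -145.3, 47.5]
wrist_force: [-1.0, -2.6, 2.4]
eef_pos: [548.3, -140.5, 47.4]
wrist_force: [-0.0, -3.0, 1.6]
```

Run:
```python
from h import *
im=manip.camera("wrist");c=cam("wrist");np.save("w4.npy",im)
p=proj(c,(612.8,56,52)).round();print(p)
cv2.imwrite("pics/w4.png",cv2.resize(im[170:330,400:640],None,fx=3,fy=3,interpolation=cv2.INTER_CUBIC))
```

```text
[644. 251.]
```

View pics/w4.png

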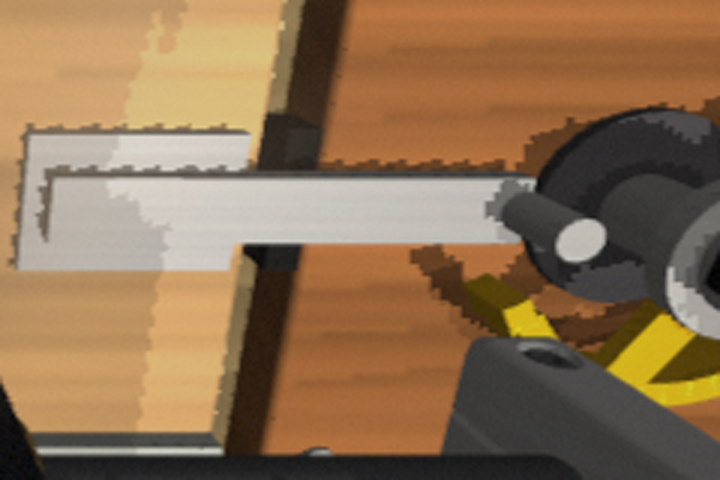

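Crop (÷3, +400/+170): pin top at (593.7,250), the leaf's front edge still slightly left of the black pad (485–506 px), cam cap at right.

Run:
```python
from h import *
c=cam("wrist");p=ray(c,(593.7,250),52);d=np.array([612.8,56])-p[:2];print(p.round(1),np.hypot(*d),manip.read_state()["clock"])
# leaf front edge (z30) and pad face (z24) near the bolt
for uv,z in(((400+262/3,170+100/3),30),((400+250/3,170+128/3),30),((400+268/3,170+120/3),24),((400+245/3,170+245/3),24),((400+235/3,170+260/3),30)):
    q=ray(c,uv,z);print(q.round(1),"s=",(np.array([612.8,56])-q[:2])@[.309,.951])
# top view
im=manip.camera("top");np.save("t4.npy",im)
```

```text
[602.1  26.1  52. ] 31.720055006633874 4.8833
[561.3 -22.5  30. ] s= 90.54562137866887
[567.1 -26.1  30. ] s= 92.19996321727234
[569.4 -19.1  24. ] s= 84.82340291276752
[599.8 -29.4  24. ] s= 85.1982235739178
[599.1 -34.8  30. ] s= 90.5503680249006
```

```bash
for i in 1 2 3; do python3 -m inch '[{"gripper":0,"dx":0.0001,"dy":0.0002,"dz":0,"wx":0,"wy":0,"wz":0},{"gripper":0,"dx":0.0001,"dy":0.0004,"dz":0,"wx":0,"wy":0,"wz":0},{"gripper":0,"dx":0.0002,"dy":0.0006,"dz":0,"wx":0,"wy":0,"wz":0},{"gripper":0,"dx":0.0003,"dy":0.0008,"dz":0,"wx":0,"wy":0,"wz":0},{"gripper":0,"dx":0.0004,"dy":0.0012,"dz":0,"wx":0,"wy":0,"wz":0}]' | grep -E 'pos|wrist' ; done
```

```text
eef_pos: [548.6, -139.3, 47.4]
wrist_force: [-0.1, -2.3, 1.4]
eef_pos: [549.0, -138.1, 47.4]
wrist_force: [-0.9, -2.1, 0.4]
eef_pos: [549.4, -136.9, 47.4]
wrist_force: [-0.1, -1.4, -0.8]
```

```bash
for i in 1 2 3; do python3 -m inch '[{"gripper":0,"dx":0.0001,"dy":0.0002,"dz":0,"wx":0,"wy":0,"wz":0},{"gripper":0,"dx":0.0001,"dy":0.0004,"dz":0,"wx":0,"wy":0,"wz":0},{"gripper":0,"dx":0.0002,"dy":0.0006,"dz":0,"wx":0,"wy":0,"wz":0},{"gripper":0,"dx":0.0003,"dy":0.0008,"dz":0,"wx":0,"wy":0,"wz":0},{"gripper":0,"dx":0.0004,"dy":0.0012,"dz":0,"wx":0,"wy":0,"wz":0}]' | grep -E 'pos|wrist' ; done
python3 - <<'E'
from h import *
im=manip.camera("wrist");c=cam("wrist");g=cv2.cvtColor(im,cv2.COLOR_BGR2HSV)
m=np.zeros(im.shape[:2],bool);m[238:264,585:625]=1
m&=(g[...,2]>190)&(g[...,1]<40)
for a,u in blobs(m,30):
    p=ray(c,u,52);print(a,u,p.round(1),np.hypot(612.8-p[0],56-p[1]))
old=np.load("w4.npy");g=cv2.cvtColor(old,cv2.COLOR_BGR2HSV);m=np.zeros(im.shape[:2],bool);m[238:264,580:620]=1
print(blobs(m&(g[...,2]>190)&(g[...,1]<40),30))
E
```

```text
eef_pos: [549.8, -135.7, 47.4]
wrist_force: [-0.2, -1.9, -1.8]
eef_pos: [550.2, -134.7, 47.4]
wrist_force: [-1.9, -4.3, -0.3]
eef_pos: [550.3, -134.2, 47.5]
wrist_force: [-3.8, -10.1, 0.3]
[(np.int32(77), [593.7, 248.1])]
```

The rubber is met: total force is up to about 11 N from roughly 2 N of friction. Now back off, lift and travel to the lever while turning the tool +75°.

```bash
python3 -m inch '[{"gripper":0,"dx":-0.003,"dy":-0.0095,"dz":0,"wx":0,"wy":0,"wz":0},{"gripper":0,"dx":-0.006,"dy":-0.019,"dz":0.01,"wx":0,"wy":0,"wz":0},{"gripper":0,"dx":-0.006,"dy":-0.019,"dz":0.04,"wx":0,"wy":0,"wz":0},{"gripper":0,"dx":-0.006,"dy":-0.019,"dz":0.075,"wx":0,"wy":0,"wz":0},{"gripper":0,"dx":-0.006,"dy":-0.019,"dz":0.103,"wx":0,"wy":0,"wz":0}]'
python3 -m inch '[{"gripper":0.36,"dx":0.009,"dy":0.024,"dz":0,"wx":0,"wy":0,"wz":7},{"gripper":0.36,"dx":0.018,"dy":0.048,"dz":0,"wx":0,"wy":0,"wz":14},{"gripper":0.36,"dx":0.027,"dy":0.072,"dz":0,"wx":0,"wy":0,"wz":21},{"gripper":0.36,"dx":0.036,"dy":0.096,"dz":0,"wx":0,"wy":0,"wz":28},{"gripper":0.36,"dx":0.045,"dy":0.12,"dz":0,"wx":0,"wy":0,"wz":35}]'
python3 -m inch '[{"gripper":0.36,"dx":0.01,"dy":0.028,"dz":0,"wx":0,"wy":0,"wz":7},{"gripper":0.36,"dx":0.02,"dy":0.056,"dz":0,"wx":0,"wy":0,"wz":14},{"gripper":0.36,"dx":0.03,"dy":0.084,"dz":0,"wx":0,"wy":0,"wz":21},{"gripper":0.36,"dx":0.04,"dy":0.113,"dz":0,"wx":0,"wy":0,"wz":28},{"gripper":0.36,"dx":0.051,"dy":0.142,"dz":0,"wx":0,"wy":0,"wz":35}]'
python3 -m inch '[{"gripper":0.36,"dx":0,"dy":0,"dz":0,"wx":0,"wy":0,"wz":5},{"gripper":0.36,"dx":0,"dy":0,"dz":0,"wx":0,"wy":0,"wz":5},{"gripper":0.36,"dx":0,"dy":0,"dz":0,"wx":0,"wy":0,"wz":5},{"gripper":0.36,"dx":0,"dy":0,"dz":0,"wx":0,"wy":0,"wz":5},{"gripper":0.36,"dx":0,"dy":0,"dz":0,"wx":0,"wy":0,"wz":5}]'
python3 - <<'E'
from h import *
im=manip.camera("wrist");c=cam("wrist");s=manip.read_state();print(s["joints"])
cv2.imwrite("pics/w5.png",im)
for X in((612.8,56,92),(602.9+1.5,26.1+5,52),(644.3,116.7,90)):print(proj(c,X).round(1))
E
```

```text
clock: 7.9
eef_pos: [544.6, -153.1, 153.5]
eef_rot: [3.141, 0.002, 2.828]
wrist_force: [1.0, -0.4, 0.3]
finger_gap: 0.4
finger_force: 0.0
clock: 8.32
eef_pos: [590.0, -31.8, 151.6]
eef_rot: [-3.142, 0.001, -2.838]
wrist_force: [0.7, -1.1, 0.7]
finger_gap: 30.2
finger_force: 0.0
clock: 8.73
eef_pos: [641.1, 110.5, 151.6]
eef_rot: [-3.141, 0.001, -2.227]
wrist_force: [0.1, -0.1, 0.4]
finger_gap: 33.8
finger_force: 0.0
clock: 9.15
eef_pos: [640.6, 108.6, 150.9]
eef_rot: [-3.141, 0.0, -2.149]
wrist_force: [0.8, 0.2, 0.2]
finger_gap: 33.7
finger_force: 0.0
[ 1.11702009e-01  5.66967135e-01  1.27093805e+00  4.45105508e-05
  1.30338525e+00 -2.45262163e+00]
[308.8 141.6]
[302.3 107.7]
[317.4 223.4]
```

View pics/w5.png

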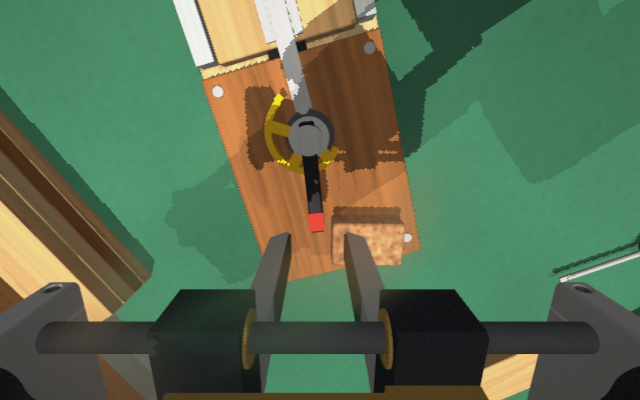

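Wrist view 5: post top (309,137), lever pointing down to its red end (316,222), fingers straddling it from above at (275,240) and (360,240), block at (330–405,210–265) beneath the right finger. Predicted and seen pixels agree. Descend, and work out the arc.

```bash
python3 -m inch '[{"gripper":0.36,"dx":0,"dy":0,"dz":-0.025,"wx":0,"wy":0,"wz":0},{"gripper":0.36,"dx":0,"dy":0,"dz":-0.05,"wx":0,"wy":0,"wz":0},{"gripper":0.36,"dx":0,"dy":0,"dz":-0.07,"wx":0,"wy":0,"wz":0},{"gripper":0.24,"dx":0,"dy":0,"dz":-0.083,"wx":0,"wy":0,"wz":0},{"gripper":0.24,"dx":0,"dy":0,"dz":-0.083,"wx":0,"wy":0,"wz":0}]'
cat > arc.py <<'E'
from h import *
import sys
a,st,n=map(float,sys.argv[1:])
C=np.array([612.8,56])
for k in range(int(n)):
    P=lambda d:60*np.array([np.cos(np.radians(d)),np.sin(np.radians(d))])
    s=a-k*5*st;print(round(s,1),[(((P(s-j*st)-P(s))/1000).round(4).tolist(),-j*st) for j in range(1,6)])
E
python3 - <<'E'
from h import *
p=manip.read_state()["eef_pos"]-np.array([612.8,56,0]);print("psi",np.degrees(np.arctan2(p[1],p[0])),np.hypot(*p[:2]),p[2])
E
python3 arc.py 62.5 5 5
```

```text
clock: 9.62
eef_pos: [639.4, 109.1, 64.7]
eef_rot: [3.138, -0.003, -2.146]
wrist_force: [0.2, -0.9, -0.0]
finger_gap: 24.7
finger_force: 0.0
psi 63.40575427327218 59.36217658728712 64.72847348581173
62.5 [([0.0045, -0.0026], -5.0), ([0.0088, -0.0056], -10.0), ([0.0128, -0.009], -15.0), ([0.0165, -0.0127], -20.0), ([0.0199, -0.0167], -25.0)]
37.5 [([0.003, -0.0043], -5.0), ([0.0056, -0.0088], -10.0), ([0.0078, -0.0136], -15.0), ([0.0096, -0.0185], -20.0), ([0.011, -0.0235], -25.0)]
12.5 [([0.0009, -0.0052], -5.0), ([0.0014, -0.0104], -10.0), ([0.0014, -0.0156], -15.0), ([0.0009, -0.0208], -20.0), ([0.0, -0.026], -25.0)]
-12.5 [([-0.0014, -0.0051], -5.0), ([-0.0031, -0.01], -10.0), ([-0.0054, -0.0147], -15.0), ([-0.008, -0.0193], -20.0), ([-0.011, -0.0235], -25.0)]
-37.5 [([-0.0034, -0.004], -5.0), ([-0.0071, -0.0077], -10.0), ([-0.0111, -0.0111], -15.0), ([-0.0154, -0.0141], -20.0), ([-0.0199, -0.0167], -25.0)]
```

```bash
python3 -m inch '[{"gripper":0.24,"dx":0.0045,"dy":-0.0026,"dz":0.001,"wx":0,"wy":0,"wz":-5},{"gripper":0.24,"dx":0.0088,"dy":-0.0056,"dz":0.001,"wx":0,"wy":0,"wz":-10},{"gripper":0.24,"dx":0.0128,"dy":-0.009,"dz":0.001,"wx":0,"wy":0,"wz":-15},{"gripper":0.24,"dx":0.0165,"dy":-0.0127,"dz":0.001,"wx":0,"wy":0,"wz":-20},{"gripper":0.24,"dx":0.02,"dy":-0.0167,"dz":0.001,"wx":0,"wy":0,"wz":-25}]'
python3 -m inch '[{"gripper":0.24,"dx":0.003,"dy":-0.0043,"dz":0,"wx":0,"wy":0,"wz":-5},{"gripper":0.24,"dx":0.0056,"dy":-0.0088,"dz":0,"wx":0,"wy":0,"wz":-10},{"gripper":0.24,"dx":0.0078,"dy":-0.0136,"dz":0,"wx":0,"wy":0,"wz":-15},{"gripper":0.24,"dx":0.0096,"dy":-0.0185,"dz":0,"wx":0,"wy":0,"wz":-20},{"gripper":0.24,"dx":0.011,"dy":-0.0235,"dz":0,"wx":0,"wy":0,"wz":-25}]'
python3 - <<'E'
from h import *
im=manip.camera("wrist");c=cam("wrist");s=manip.read_state();print(s["joints"])
p=s["eef_pos"]-np.array([612.8,56,0]);print("psi",np.degrees(np.arctan2(p[1],p[0])),np.hypot(*p[:2]))
cv2.imwrite("pics/w6.png",im)
E
```

```text
clock: 10.03
eef_pos: [661.4, 92.9, 70.1]
eef_rot: [-3.141, 0.002, -2.586]
wrist_force: [-0.0, 1.5, -0.0]
finger_gap: 22.5
finger_force: 0.5
clock: 10.45
eef_pos: [672.4, 69.2, 70.2]
eef_rot: [3.141, 0.002, -3.023]
wrist_force: [1.0, 1.1, -0.3]
finger_gap: 22.4
finger_force: 0.5
[ 4.70612806e-02  7.02597192e-01  1.24851984e+00  9.51798978e-05
  1.18821665e+00 -1.63551876e+00]
psi 11.660598797557244 61.06139730310218
```

View pics/w6.png

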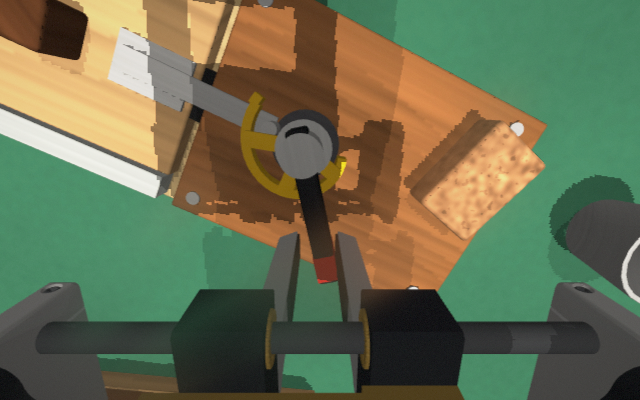

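Wrist view 6: the lever follows between the fingers (red end about (326,270)), and the hook's tip at (257,98) is passing round the pin, just left of the hub. Continue.

```bash
python3 -m inch '[{"gripper":0.24,"dx":0.0009,"dy":-0.0052,"dz":-0.001,"wx":0,"wy":0,"wz":-5},{"gripper":0.24,"dx":0.0014,"dy":-0.0104,"dz":-0.001,"wx":0,"wy":0,"wz":-10},{"gripper":0.24,"dx":0.0014,"dy":-0.0156,"dz":-0.001,"wx":0,"wy":0,"wz":-15},{"gripper":0.24,"dx":0.0009,"dy":-0.0208,"dz":-0.001,"wx":0,"wy":0,"wz":-20},{"gripper":0.24,"dx":0,"dy":-0.026,"dz":-0.001,"wx":0,"wy":0,"wz":-25}]'
python3 -m inch '[{"gripper":0.24,"dx":-0.0014,"dy":-0.0051,"dz":0,"wx":0,"wy":0,"wz":-5},{"gripper":0.24,"dx":-0.0031,"dy":-0.01,"dz":0,"wx":0,"wy":0,"wz":-10},{"gripper":0.24,"dx":-0.0054,"dy":-0.0147,"dz":0,"wx":0,"wy":0,"wz":-15},{"gripper":0.24,"dx":-0.008,"dy":-0.0193,"dz":0,"wx":0,"wy":0,"wz":-20},{"gripper":0.24,"dx":-0.011,"dy":-0.0235,"dz":0,"wx":0,"wy":0,"wz":-25}]'
python3 arc.py -37.5 2 9
```

```text
clock: 10.92
eef_pos: [672.3, 43.3, 69.0]
eef_rot: [3.141, 0.002, 2.826]
wrist_force: [0.9, 1.2, 0.7]
finger_gap: 22.6
finger_force: 0.6
clock: 11.33
eef_pos: [661.2, 19.7, 69.0]
eef_rot: [3.14, 0.002, 2.39]
wrist_force: [1.4, 0.7, 0.2]
finger_gap: 22.8
finger_force: 0.6
-37.5 [([-0.0013, -0.0016], -2.0), ([-0.0027, -0.0032], -4.0), ([-0.0041, -0.0048], -6.0), ([-0.0055, -0.0063], -8.0), ([-0.0071, -0.0077], -10.0)]
-47.5 [([-0.0016, -0.0014], -2.0), ([-0.0032, -0.0027], -4.0), ([-0.0048, -0.004], -6.0), ([-0.0066, -0.0052], -8.0), ([-0.0083, -0.0064], -10.0)]
-57.5 [([-0.0018, -0.0011], -2.0), ([-0.0036, -0.0021], -4.0), ([-0.0055, -0.0031], -6.0), ([-0.0074, -0.004], -8.0), ([-0.0093, -0.0048], -10.0)]
-67.5 [([-0.0019, -0.0008], -2.0), ([-0.0039, -0.0015], -4.0), ([-0.0059, -0.0021], -6.0), ([-0.0079, -0.0027], -8.0), ([-0.01, -0.0031], -10.0)]
-77.5 [([-0.0021, -0.0004], -2.0), ([-0.0041, -0.0008], -4.0), ([-0.0062, -0.001], -6.0), ([-0.0083, -0.0012], -8.0), ([-0.0104, -0.0014], -10.0)]
-87.5 [([-0.0021, -0.0001], -2.0), ([-0.0042, -0.0], -4.0), ([-0.0063, 0.0001], -6.0), ([-0.0084, 0.0002], -8.0), ([-0.0104, 0.0005], -10.0)]
-97.5 [([-0.0021, 0.0003], -2.0), ([-0.0041, 0.0007], -4.0), ([-0.0062, 0.0011], -6.0), ([-0.0082, 0.0017], -8.0), ([-0.0102, 0.0023], -10.0)]
-107.5 [([-0.002, 0.0007], -2.0), ([-0.0039, 0.0014], -4.0), ([-0.0059, 0.0022], -6.0), ([-0.0078, 0.0031], -8.0), ([-0.0097, 0.004], -10.0)]
-117.5 [([-0.0018, 0.001], -2.0), ([-0.0036, 0.0021], -4.0), ([-0.0054, 0.0032], -6.0), ([-0.0071, 0.0044], -8.0), ([-0.0088, 0.0056], -10.0)]
```

```bash
python3 -m inch '[{"gripper":0.24,"dx":-0.0013,"dy":-0.0016,"dz":0,"wx":0,"wy":0,"wz":-2},{"gripper":0.24,"dx":-0.0027,"dy":-0.0032,"dz":0,"wx":0,"wy":0,"wz":-4},{"gripper":0.24,"dx":-0.0041,"dy":-0.0048,"dz":0,"wx":0,"wy":0,"wz":-6},{"gripper":0.24,"dx":-0.0055,"dy":-0.0063,"dz":0,"wx":0,"wy":0,"wz":-8},{"gripper":0.24,"dx":-0.0071,"dy":-0.0077,"dz":0,"wx":0,"wy":0,"wz":-10}]'
python3 -m inch '[{"gripper":0.24,"dx":-0.0016,"dy":-0.0014,"dz":0,"wx":0,"wy":0,"wz":-2},{"gripper":0.24,"dx":-0.0032,"dy":-0.0027,"dz":0,"wx":0,"wy":0,"wz":-4},{"gripper":0.24,"dx":-0.0048,"dy":-0.004,"dz":0,"wx":0,"wy":0,"wz":-6},{"gripper":0.24,"dx":-0.0066,"dy":-0.0052,"dz":0,"wx":0,"wy":0,"wz":-8},{"gripper":0.24,"dx":-0.0083,"dy":-0.0064,"dz":0,"wx":0,"wy":0,"wz":-10}]'
```

```text
clock: 11.75
eef_pos: [654.1, 12.1, 69.0]
eef_rot: [3.14, 0.001, 2.218]
wrist_force: [1.1, 1.4, 0.2]
finger_gap: 22.6
finger_force: 0.5
clock: 12.17
eef_pos: [645.8, 5.7, 69.0]
eef_rot: [3.14, 0.001, 2.044]
wrist_force: [1.8, 0.7, 0.5]
finger_gap: 22.4
finger_force: 0.5
```

```bash
python3 -m inch '[{"gripper":0.24,"dx":-0.0018,"dy":-0.0011,"dz":0,"wx":0,"wy":0,"wz":-2},{"gripper":0.24,"dx":-0.0036,"dy":-0.0021,"dz":0,"wx":0,"wy":0,"wz":-4},{"gripper":0.24,"dx":-0.0055,"dy":-0.0031,"dz":0,"wx":0,"wy":0,"wz":-6},{"gripper":0.24,"dx":-0.0074,"dy":-0.004,"dz":0,"wx":0,"wy":0,"wz":-8},{"gripper":0.24,"dx":-0.0093,"dy":-0.0048,"dz":0,"wx":0,"wy":0,"wz":-10}]'
```

```text
clock: 12.58
eef_pos: [636.5, 0.9, 69.0]
eef_rot: [3.14, 0.001, 1.869]
wrist_force: [1.3, -0.2, 0.1]
finger_gap: 22.8
finger_force: 0.5
```

```bash
python3 -m inch '[{"gripper":0.24,"dx":-0.0019,"dy":-0.0008,"dz":0,"wx":0,"wy":0,"wz":-2},{"gripper":0.24,"dx":-0.0039,"dy":-0.0015,"dz":0,"wx":0,"wy":0,"wz":-4},{"gripper":0.24,"dx":-0.0059,"dy":-0.0021,"dz":0,"wx":0,"wy":0,"wz":-6},{"gripper":0.24,"dx":-0.0079,"dy":-0.0027,"dz":0,"wx":0,"wy":0,"wz":-8},{"gripper":0.24,"dx":-0.01,"dy":-0.0031,"dz":0,"wx":0,"wy":0,"wz":-10}]'
```

```text
clock: 13.0
eef_pos: [626.6, -2.3, 69.0]
eef_rot: [3.139, 0.001, 1.694]
wrist_force: [1.6, -1.1, -0.4]
finger_gap: 22.4
finger_force: 0.8
```

```bash
python3 -m inch '[{"gripper":0.24,"dx":-0.0021,"dy":-0.0004,"dz":0,"wx":0,"wy":0,"wz":-2},{"gripper":0.24,"dx":-0.0041,"dy":-0.0008,"dz":0,"wx":0,"wy":0,"wz":-4},{"gripper":0.24,"dx":-0.0062,"dy":-0.001,"dz":0,"wx":0,"wy":0,"wz":-6},{"gripper":0.24,"dx":-0.0083,"dy":-0.0012,"dz":0,"wx":0,"wy":0,"wz":-8},{"gripper":0.24,"dx":-0.0104,"dy":-0.0014,"dz":0,"wx":0,"wy":0,"wz":-10}]'
```

```text
clock: 13.42
eef_pos: [616.4, -3.7, 69.0]
eef_rot: [3.139, 0.0, 1.52]
wrist_force: [2.3, -1.7, -1.2]
finger_gap: 22.6
finger_force: 1.3
```

```bash
python3 -m inch '[{"gripper":0.24,"dx":-0.001,"dy":0,"dz":0,"wx":0,"wy":0,"wz":-1},{"gripper":0.24,"dx":-0.0021,"dy":0,"dz":0,"wx":0,"wy":0,"wz":-2},{"gripper":0.24,"dx":-0.0031,"dy":0,"dz":0,"wx":0,"wy":0,"wz":-3},{"gripper":0.24,"dx":-0.0042,"dy":0,"dz":0,"wx":0,"wy":0,"wz":-4},{"gripper":0.24,"dx":-0.0052,"dy":0.0001,"dz":0,"wx":0,"wy":0,"wz":-5}]'
python3 -c "
from cell import manip;import numpy as np
s=manip.read_state();print(s['wrist_force'],s['moment'],s['finger_force'])"
```

```text
clock: 13.83
eef_pos: [610.9, -3.4, 68.2]
eef_rot: [3.14, -0.0, 1.432]
wrist_force: [5.3, -0.9, 4.1]
finger_gap: 22.5
finger_force: 2.7
[ 5.33466148 -0.9093202   4.10287974] [-0.30756827 -1.01138993  0.08532315] 2.6890258630737662
```

```bash
python3 -m inch '[{"gripper":0.24,"dx":-0.001,"dy":0,"dz":0,"wx":0,"wy":0,"wz":-1},{"gripper":0.24,"dx":-0.0021,"dy":0.0001,"dz":0,"wx":0,"wy":0,"wz":-2},{"gripper":0.24,"dx":-0.0031,"dy":0.0002,"dz":0,"wx":0,"wy":0,"wz":-3},{"gripper":0.24,"dx":-0.0042,"dy":0.0003,"dz":0,"wx":0,"wy":0,"wz":-4},{"gripper":0.24,"dx":-0.0052,"dy":0.0004,"dz":0,"wx":0,"wy":0,"wz":-5}]'
python3 -c "
from cell import manip;import numpy as np
s=manip.read_state();print(s['wrist_force'],s['moment'],s['finger_force'])"
```

```text
clock: 14.25
eef_pos: [605.9, -2.9, 68.2]
eef_rot: [3.139, -0.0, 1.344]
wrist_force: [8.0, -1.1, 4.1]
finger_gap: 22.6
finger_force: 3.5
[ 7.96055779 -1.13288866  4.12030784] [-0.19485277 -1.24205682  0.07922176] 3.506088014692068
```

```bash
python3 -m inch '[{"gripper":0.24,"dx":-0.0005,"dy":0,"dz":0,"wx":0,"wy":0,"wz":0},{"gripper":0.24,"dx":-0.001,"dy":0.0001,"dz":0,"wx":0,"wy":0,"wz":-1},{"gripper":0.24,"dx":-0.0014,"dy":0.0002,"dz":0,"wx":0,"wy":0,"wz":-1},{"gripper":0.24,"dx":-0.0018,"dy":0.0003,"dz":0,"wx":0,"wy":0,"wz":-1},{"gripper":0.24,"dx":-0.0018,"dy":0.0003,"dz":0,"wx":0,"wy":0,"wz":-1}]'
python3 -c "
from cell import manip;import numpy as np
s=manip.read_state();print(s['wrist_force'],s['finger_force'])"
```

```text
clock: 14.67
eef_pos: [604.1, -2.8, 68.2]
eef_rot: [3.139, -0.0, 1.328]
wrist_force: [6.5, -2.1, 4.3]
finger_gap: 22.8
finger_force: 3.1
[ 6.4642097  -2.14439952  4.32633631] 3.1335116224363446
```

Drag rose from about 1.6 to 8 N, then a little more turning. That puts the rubber at about 11–14 N. Now centre the fingers off the lever and lift straight up.

```bash
python3 -m inch '[{"gripper":0.24,"dx":0.002,"dy":0,"dz":0,"wx":0,"wy":0,"wz":0},{"gripper":0.24,"dx":0.004,"dy":0,"dz":0,"wx":0,"wy":0,"wz":0},{"gripper":0.24,"dx":0.0055,"dy":0,"dz":0,"wx":0,"wy":0,"wz":0},{"gripper":0.24,"dx":0.0055,"dy":0,"dz":0,"wx":0,"wy":0,"wz":0},{"gripper":0.24,"dx":0.0055,"dy":0,"dz":0.005,"wx":0,"wy":0,"wz":0}]'
python3 -m inch '[{"gripper":0.24,"dx":0,"dy":0,"dz":0.015,"wx":0,"wy":0,"wz":0},{"gripper":0.24,"dx":0,"dy":0,"dz":0.035,"wx":0,"wy":0,"wz":0},{"gripper":0.24,"dx":0,"dy":0,"dz":0.065,"wx":0,"wy":0,"wz":0},{"gripper":0.24,"dx":0,"dy":0,"dz":0.09,"wx":0,"wy":0,"wz":0},{"gripper":0.24,"dx":0,"dy":0,"dz":0.11,"wx":0,"wy":0,"wz":0}]'
python3 - <<'E'
from h import *
im=manip.camera("wrist");cv2.imwrite("pics/w7.png",im)
E
```

```text
clock: 15.08
eef_pos: [608.1, -2.5, 71.4]
eef_rot: [-3.139, 0.0, 1.328]
wrist_force: [0.2, -0.4, 0.1]
finger_gap: 22.7
finger_force: 0.0
clock: 15.5
eef_pos: [608.9, -2.6, 185.0]
eef_rot: [3.14, -0.0, 1.328]
wrist_force: [-0.7, -0.3, -0.2]
finger_gap: 22.7
finger_force: 0.0
```

View pics/w7.png

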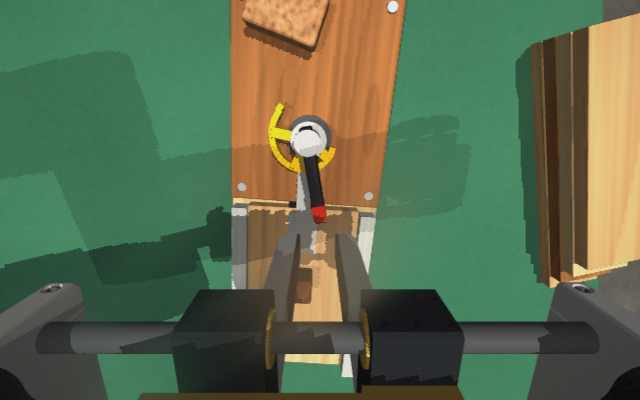

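Wrist view 7: fingers clear, lever left pointing over the leaf (red end (319,214)), hook around the pin, leaf against the fixed half. Handing in.

```bash
python3 -c "
from cell import manip
print(manip.sign_off())"
```

```text
the job is handed in; nothing more can be done
None
```

I handed the job in at about 15.5 s: the leaf is drawn against the rubber pad by the cam hook, with the force estimated from lever drag at 11–14 N, the gripper is clear, and nothing else was moved that I could see; the hand-in returned no verdict.

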